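# Load a lapped sample and lower the thickness gauge onto it

### The arm

A 6-joint arm with a two-finger parallel gripper is mounted at the origin on the work surface. World frame = base frame: x ahead of the robot, y to its left, z up, the work surface at z = 0. Lengths are in m, angles in degrees, forces in N, time in s.
With the tool pointing down it reaches from about 0.4 to 0.825 m from the base axis. Payload 7 kg.
Tool frame: the origin (TCP) lies midway between the tips of the shut fingers; the grasp point (between the pads) lies 19 mm behind it (r.grip_depth is the distance from the TCP to the grasp point, in m); z points along the fingers, y is the line along which they close (so a half turn about z gives the same grasp; the last joint's range is limited). The gripper opens to 88 mm and grips with 3 to 60 N. Pads are 19 mm wide; open, the fingers measure 130 mm over their backs; the gripper's body (78 mm by 193 mm) begins 47 mm behind the grasp point.
Start: joints at [16.507, 20.546, 0.682, 0, -70.136, -16.507], TCP at [0.675, -0, 0.227] pointing down, gripper open.
Joint ranges: [-176.03, 176.03], [-82.01, 121.73], [-58.28, 71.71], [-173.87, 95.51], [-174.79, -0.11], [-173.66, 173.66]. Speed limits (degrees/s): [136.94, 136.94, 172.46, 180, 180, 180].

### API

Orientations are given as [roll, pitch, yaw] about the fixed x, y, z axes, in that order (R = Rz(yaw) Ry(pitch) Rx(roll)).
In Python, from plant import r, capture, close_job, search_frame, outline_of gives the robot as it stands.
- The arm moves only by the shell command python3 -m creep 'ROWS' [FORCE]. ROWS is JSON, a list of rows, each a list of 7 numbers: the finger opening in mm, from 0 to 87.6, then the shift along the world's x, y, z in units of 25 mm (1.0 is 25 mm), then the turn, a rotation vector about the world's x, y, z in degrees. In form: [[hand, x, y, z, ax, ay, az], ...]. A call has 1 to 8 rows; each row shifts and turns the commanded pose from where the row before left it; what a row does not reach is not made up. A row lasts 1/12 s, in which the tool goes at most 41.7 mm and 7.16 degrees, less where a joint would pass 70% of its speed; a pose out of reach is approached as far as the arm can. A call is refused whole if a number of a shift passes 1 or a number of a turn 7.16, either way. A call with a gripper value outside its range is refused whole. The fingers move at their own pace and stop on an object; FORCE is the grip in N (left out, the last holds). Time passes only in rows, so rows that do not move let the fingers close. It gives the time, the measured TCP pose, the force, the opening and the grip force at its end, in the units of the state.
- r.get_state(): the state, without advancing time (a new reading comes with each control period).
- capture(name): name is "scene" or "side" or "wrist"; returns a dict with "frame" (420x560x3 uint8, red, green, blue), "K" (3x3 intrinsics, pixels), "k1" (the pictures are not rectified: a ray, as slopes to the right and down, at radius r is drawn at 1 + k1 r^2 times it, then the intrinsics apply), "origin" and "rotation" of the camera in the world. Camera axes: x right, y down, z forward; pixel columns grow to the right and rows downward; lengths in m; the calibration is good to about 2 mm. A picture is of the moment at which its call begins. There is no depth.
- close_job(): hands the job in; it is judged then, once.
Trained networks look in a picture, given as the dict that the camera call returned (one of the last four; its "shot" number tells which), for a name from the list of things; names that differ only in an ending like _2 or _b are one class to them, and where a whole thing is asked for, a point or a joint stands for the part that bears it (a point fixed in the world has none). Each returns a list of dicts, best first, with "conf" (0 to 1); they miss things now and then, are a little off and sometimes report something else, mostly with a low value. They report only what shows in the picture. A call takes as long as a camera call. They do not tell look-alikes from the thing itself.
- search_frame(picture, target): "bbox" ([left, top, right, bottom] in pixels, round what is visible of it).
- outline_of(picture, target): "region" (420x560 bool, what is visible of it) and "bbox" ([left, top, right, bottom] in pixels, round what is visible of it).
The state is a dict: "time_s": time; "joints": joint angles; "qd": joint speeds; "joint_torque": joint torques, N m; "tcp_pos": TCP position; "eef_rot": TCP orientation; "contact_force": force on the tool from outside, world axes, zero at the start; "moment": the same for the moment, N m; "gripper_width": finger opening in m; "gripper_force": force on a finger pad.
Only numpy, scipy, OpenCV 4.12 (cv2) and the standard library are available. Lean on these libraries where they do the work, as an engineer would, in place of code of your own. Each camera call takes 0.05 s, during which the arm holds its last target. There are 200 camera calls.

### The job

Put the black sample on the middle of the gauge's round anvil, then swing the raised gauge head over it all the way to its stop, and lower the head by its black knob until the sprung foot rests on the sample and is pushed in 6 mm (red collar level with the green mark). Leave it standing like that; set the sample down without dropping it, never bottom the foot out, and leave the other two samples alone.

Things in the scene. Friction and masses are not known exactly. Their poses are not given: they have to be found in the camera images.
- sample_black: the sample to measure: an aluminium puck 44 mm across and 17 mm tall with a 5 mm black disc on top, 22 mm tall in all, about 0.12 kg. Loose, on a 6 mm thick blue plastic pad (230 x 85 mm) with two more samples in a row 70 mm apart along the pad's long side; the order varies. Origin: centre of its underside, z up.
- sample_white: another sample of the same size with a white disc; leave it alone. Origin: centre of its underside.
- sample_copper: another sample of the same size with a copper disc; leave it alone. Origin: centre of its underside.
- pad: the fixed blue plastic pad the samples stand on, 230 mm (its x) by 85 mm (its y), 6 mm thick. Origin: centre of its underside.
- anvil_axis (a point): point on the top of the gauge's base, 24 mm above the table, on the vertical axis of the round steel anvil (64 mm across). The anvil's flat top stands 10 to 30 mm above this point: set to a different height each time and not measured. The point's axes are the gauge's.
- knob (a point): middle of the black round knob on top of the gauge's head: 26 mm across, 42 mm tall (this point 21 mm below its top), gripped from above. With the head fully up it is 107 mm above the beam's top. The head slides straight up and down (80 mm of travel), stays where it is left and takes about 5 N to push down in the air.
- foot_tip (a point): centre of the flat lower face of the gauge's foot, 12 mm across, on the same vertical line as the knob. With the head fully up it is 115 mm above the table, at the start up to 12 mm lower; with the foot not pressed it is 172 mm below the knob point.
- swing (a joint): swing of the beam about the column, rad: 0 against the stop, with the foot on the anvil's axis; positive swings the head to the gauge's +y side, 170 mm from the column's axis. Starts 0.75 to 1.2. Stiff enough to stay where it is left (about 1 N at the knob moves it).
- foot (a joint): the gauge's reading, m: how far the sprung foot is pushed up into the quill; 0 hanging free, 0.014 bottomed out. Force 2.5 N at 0, then 0.5 N more per mm (5.5 N at 6 mm). The red collar on the foot's stem is level with the middle of the green mark at 0.006.
- gauge: the fixed aluminium base of the gauge, 24 mm thick, origin on the anvil's axis at table level; it reaches 85 mm towards -x and 90 mm to each side. The steel column (36 mm across) stands 170 mm from the origin along +x and carries the swinging beam (40 mm wide, underside 150 mm and top 180 mm above the table at its head end).
Things that resemble listed ones, but are neither listed nor needed, are in the scene too. What is shaped like the sample_black but pink, purple or yellow is not meant.

How it is judged:
By the outcome, as a careful person would: the job done as asked, in the order asked, and still so for the second after the job is handed in, with the robot touching nothing.
It also fails if it takes over 51 s, if anything falls off the work surface, if the arm or the gripper's body presses on something with over 40 N, if the wrist force passes 120 N, or if a joint passes its speed limit or range.

## Working session

There is one attempt and no reset: what is moved stays moved. The work goes in short steps, Python scripts to look and compute and a shell command to move; the robot and the scene stay as the last step left them, time stands still between calls to the robot, and variables do not carry over. Pictures are saved under pics/ and viewed, at most 10 in all, crops included, and the job is handed in when it is done.

```bash
mkdir -p pics; ls
cat > h.py <<'E'
import numpy as np, cv2
from plant import r, capture, close_job, search_frame, outline_of
def D(p): return np.array([p["k1"],0,0,0,0],float)
def ray(p,uv):
    K=np.array(p["K"],float)
    # drawn = s*(1+k1 r^2), r undistorted radius
    n=cv2.undistortPoints(np.array([[uv]],float),K,D(p))[0,0]
    R=np.array(p["rotation"],float); return np.array(p["origin"],float),R@np.array([n[0],n[1],1.])
def onz(p,uv,z):
    o,d=ray(p,uv); return o+d*(z-o[2])/d[2]
def proj(p,X):
    R=np.array(p["rotation"],float); c=R.T@(np.array(X,float)-np.array(p["origin"]))
    s=c[:2]/c[2]; s=s*(1+p["k1"]*(s@s)); K=np.array(p["K"]); return np.array([K[0,0]*s[0]+K[0,2],K[1,1]*s[1]+K[1,2]])
def save(p,n): cv2.imwrite(f"pics/{n}.png",p["frame"][:,:,::-1])
E
python3 - <<'E'
from h import *
for c in ["scene","side","wrist"]:
    p=capture(c); save(p,c+"0"); print(c,np.round(p["origin"],3).tolist(),np.round(p["rotation"],3).tolist(),np.round(p["K"],1).tolist(),p["k1"])
    for t in ["sample_black","knob","foot_tip","gauge","pad"]:
        print(t,[(np.round(d["bbox"]).tolist(),round(d["conf"],2)) for d in search_frame(p,t)[:4]])
a=cv2.imread("pics/scene0.png");b=cv2.imread("pics/side0.png")
E
```

```text
pics
scene [1.071, 0.06, 1.155] [-149.001, 0.641, 103.34] [[542.9, 0.0, 276.5], [0.0, 542.9, 209.4], [0.0, 0.0, 1.0]] -0.08764153142185419
sample_black [([236.0, 167.0, 254.0, 185.0], 0.6), ([248.0, 251.0, 266.0, 269.0], 0.51), ([211.0, 216.0, 230.0, 233.0], 0.5)]
knob [([392.0, 212.0, 416.0, 268.0], 0.68), ([165.0, 204.0, 243.0, 295.0], 0.19)]
foot_tip []
gauge [([274.0, 212.0, 419.0, 351.0], 0.87)]
pad [([163.0, 204.0, 246.0, 294.0], 0.92)]
side [0.099, -0.565, 0.82] [-134.945, 0.311, -39.203] [[507.9, 0.0, 280.5], [0.0, 507.9, 210.0], [0.0, 0.0, 1.0]] -0.10859139802099278
sample_black [([270.0, 279.0, 293.0, 303.0], 0.82), ([315.0, 316.0, 339.0, 343.0], 0.78), ([242.0, 357.0, 267.0, 387.0], 0.71), ([307.0, 264.0, 327.0, 290.0], 0.67)]
knob [([206.0, 87.0, 224.0, 171.0], 0.93)]
foot_tip [([206.0, 89.0, 332.0, 174.0], 0.23)]
gauge [([183.0, 90.0, 347.0, 293.0], 0.82)]
pad [([294.0, 288.0, 423.0, 358.0], 0.61)]
wrist [0.674, -0.082, 0.384] [162.638, -0.043, -179.992] [[366.5, 0.0, 283.3], [0.0, 366.5, 204.4], [0.0, 0.0, 1.0]] 0.026117472467068144
sample_black [([397.0, 13.0, 452.0, 66.0], 0.92), ([472.0, 28.0, 534.0, 82.0], 0.67)]
knob []
foot_tip []
gauge [([242.0, 113.0, 560.0, 367.0], 0.88)]
pad []
```

Run:
```python
s=open('h.py').read()
s=s.replace('R=np.array(p["rotation"],float)','R=RM(p)').replace('def D(p)','from scipy.spatial.transform import Rotation as Ro\ndef RM(p): return Ro.from_euler("xyz",p["rotation"],degrees=True).as_matrix()\ndef D(p)')
open('h.py','w').write(s)
import cv2
a=cv2.imread("pics/scene0.png")[140:380,130:450]
cv2.imwrite("pics/sc_crop.png",cv2.resize(a,(800,600),interpolation=cv2.INTER_CUBIC))
a=cv2.imread("pics/side0.png")[70:400,150:450]
cv2.imwrite("pics/si_crop.png",cv2.resize(a,(545,600),interpolation=cv2.INTER_CUBIC))
```

```text
(no output)
```

View pics/sc_crop.png

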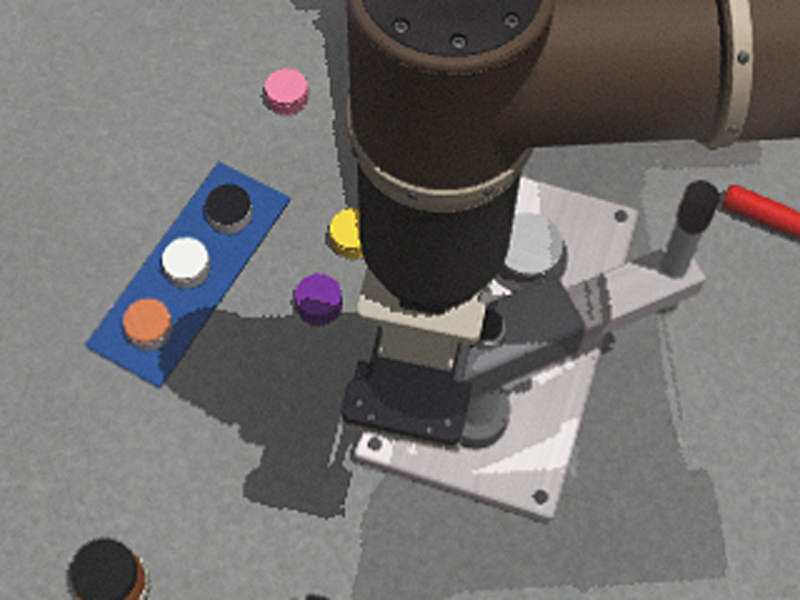

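View pics/si_crop.png

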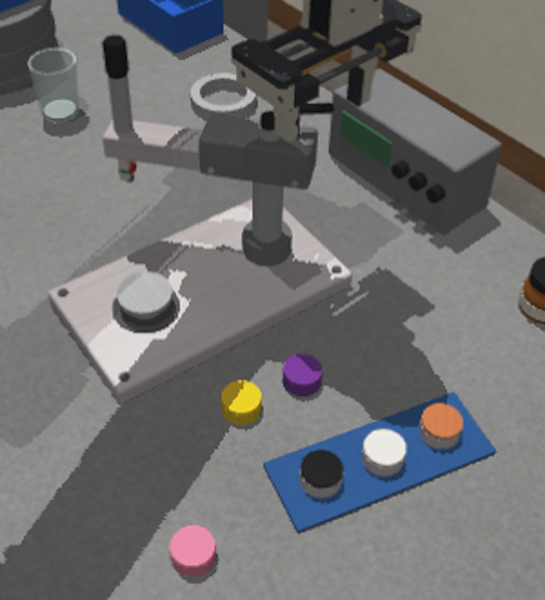

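Run:
```python
from h import *
S=capture("scene");P=capture("side")
s=lambda x,y:(x/2.5+130,y/2.5+140)
q=lambda x,y:(x/1.8167+150,y/1.8182+70)
for n,z,a,b in [("holeA",.024,(620,216),(63,292)),("holeB",.024,None,(125,377)),("holeC",.024,(540,496),None),("holeD",.024,(375,443),(338,269)),
  ("cA",.024,(637,210),(50,290)),("cB",.024,None,(122,388)),("cC",.024,(550,516),None),("cD",.024,(352,455),(351,274)),
  ("colcollar",.05,(480,415),(267,236)),
  ("black",.028,(228,201),(322,466)),("white",.028,(186,257),(385,449)),("copper",.028,(147,319),(442,422)),("yellow",.022,None,(242,396)),("purple",.022,(319,294),(303,370)),("pink",.022,(286,88),(193,544))]:
    print(n,a and np.round(onz(S,s(*a),z),4)[:2],b and np.round(onz(P,q(*b),z),4)[:2])
def tri(a,b):
    o1,d1=ray(S,a);o2,d2=ray(P,b);d1/=np.linalg.norm(d1);d2/=np.linalg.norm(d2)
    t=np.linalg.lstsq(np.c_[d1,-d2],o2-o1,rcond=None)[0];x,y=o1+t[0]*d1,o2+t[1]*d2
    return np.round((x+y)/2,4),np.linalg.norm(x-y)
print("anvil",tri(s(530,246),q(147,298)))
print("knobtop",tri(s(702,196),q(115,44)))
for t in ["sample_black"]:
  for p,c in((S,"s"),(P,"p")):
    for d in outline_of(p,t)[:6]:
      m=d["region"];ys,xs=np.nonzero(m);print(c,round(d["conf"],2),onz(p,(xs.mean(),ys.mean()),.018).round(4)[:2],m.sum())
```

```text
holeA [0.4045 0.1381] [0.4016 0.1382]
holeB None [ 0.3875 -0.0121]
holeC [0.6922 0.1098] None
holeD [ 0.6775 -0.0383] [ 0.6776 -0.0403]
cA [0.3943 0.1531] [0.3913 0.1508]
cB None [ 0.3766 -0.0223]
cC [0.7075 0.1211] None
cD [ 0.6927 -0.0553] [ 0.6838 -0.0563]
colcollar [0.6416 0.0461] [0.6309 0.0372]
black [ 0.4748 -0.2305] [ 0.4743 -0.2309]
white [ 0.5418 -0.2519] [ 0.5367 -0.257 ]
copper [ 0.6111 -0.268 ] [ 0.6057 -0.2719]
yellow None [ 0.4703 -0.1107]
purple [ 0.548  -0.1219] [ 0.5437 -0.126 ]
pink [ 0.3315 -0.2118] [ 0.3256 -0.2143]
anvil (array([0.4652, 0.0581, 0.0384]), np.float64(0.004438352506134625))
knobtop (array([0.5316, 0.1763, 0.2908]), np.float64(0.0005068362050921708))
s 0.86 [ 0.4773 -0.2309] 297
s 0.76 [ 0.3309 -0.2141] 249
s 0.69 [ 0.4776 -0.1156] 190
s 0.67 [ 0.5511 -0.1221] 316
p 0.6 [ 0.4725 -0.2318] 499
p 0.6 [ 0.467  -0.1124] 470
p 0.59 [ 0.5416 -0.127 ] 442
```

```bash
python3 -c "
from h import *
s=r.get_state();print(s['time_s'],s['tcp_pos'],s['eef_rot'],s['contact_force'],s['gripper_width'],r.grip_depth)"
```

```text
1.1 [ 6.74977236e-01 -3.65276015e-05  2.26574929e-01] [-1.79997554e+02  1.03840179e-03 -9.00029066e+01] [ 0.25310335  0.58831192 -0.37257193] 0.08763171441514182 0.0188
```

```bash
python3 -m creep '[[70,-0.5,-0.9,0.5,0,0,-6],[70,-0.8,-0.9,0,0,0,-6],[70,-0.8,-0.9,0,0,0,-5],[70,-0.9,-0.9,0,0,0,0],[70,-0.9,-0.9,0,0,0,0],[70,-0.9,-0.9,0,0,0,0],[70,-0.9,-0.9,0,0,0,0],[70,-0.9,-0.9,0,0,0,0]]' 20
```

```text
time_s: 1.77
tcp_pos: [0.5087, -0.1809, 0.2393]
eef_rot: [-180.0, 0.0, -107.0]
contact_force: [0.5, -0.3, -0.1]
gripper_width: 0.0699
gripper_force: 0.0
```

```bash
python3 -m creep '[[70,-0.3,-0.5,0,0,0,-7],[70,-0.3,-0.5,0,0,0,-7],[70,-0.3,-0.5,0,0,0,-7],[70,-0.4,-0.5,0,0,0,-7],[70,0,0,0,0,0,-7],[70,0,0,0,0,0,-7],[70,0,0,0,0,0,-7],[70,0,0,0,0,0,-7]]'; python3 -m creep '[[70,0,0,-0.5,0,0,-7],[70,0,0,-0.5,0,0,-7],[70,0,0,-0.5,0,0,-7],[70,0,0,-0.5,0,0,-7],[70,0,0,-0.5,0,0,-6],[70,0,0,0,0,0,0]]'
python3 - <<'E'
from h import *
st=r.get_state();print(st["joints"])
W=capture("wrist");S=capture("scene");P=capture("side");save(W,"w1");save(S,"s1");save(P,"p1")
for c,p in (("w",W),("s",S),("p",P)):
  for t in ["sample_black","sample_white"]:
    for d in outline_of(p,t)[:5]:
      m=d["region"];ys,xs=np.nonzero(m);rgb=np.median(p["frame"][int(d["bbox"][1])+3:int((d["bbox"][1]+d["bbox"][3])/2),int(d["bbox"][0])+5:int(d["bbox"][2])-5].reshape(-1,3),axis=0)
      print(c,t,round(d["conf"],2),np.round(d["bbox"]),onz(p,(xs.mean(),ys.mean()),.018).round(4)[:2],m.sum(),rgb)
E
```

```text
time_s: 2.43
tcp_pos: [0.4774, -0.2302, 0.2393]
eef_rot: [-180.0, 0.0, -163.4]
contact_force: [0.1, -0.1, -0.4]
gripper_width: 0.0701
gripper_force: 0.0
time_s: 2.93
tcp_pos: [0.4761, -0.2296, 0.1743]
eef_rot: [-180.0, -0.2, 162.7]
contact_force: [-0.2, 0.3, -0.4]
gripper_width: 0.0701
gripper_force: 0.0
[-4.50579414e+00  9.31636724e+00 -2.18510020e+01 -5.21782620e-02
 -5.90325674e+01 -1.02764851e+02]
w sample_black 0.95 [214.   1. 270.  33.] [ 0.3347 -0.2179] 1404 [185. 102. 122.]
w sample_black 0.92 [386. 113. 443. 165.] [ 0.467  -0.1123] 2467 [251. 241.  95.]
w sample_black 0.68 [253. 161. 308. 214.] [ 0.4722 -0.2326] 2065 [21. 22. 24.]
w sample_black 0.4 [259. 234. 302. 284.] [ 0.5377 -0.2548] 1888 [244. 236. 231.]
w sample_white 0.65 [254. 234. 302. 282.] [ 0.538  -0.2548] 1886 [244. 236. 230.]
s sample_black 0.77 [213. 218. 229. 234.] [ 0.4776 -0.2313] 223 [25. 24. 25.]
s sample_black 0.75 [249. 248. 270. 270.] [ 0.5497 -0.1235] 298 [ 91.  47. 118.]
s sample_black 0.59 [265. 223. 278. 243.] [ 0.4752 -0.1098] 278 [231.  204.5  67.5]
s sample_white 0.62 [195. 231. 212. 257.] [ 0.5422 -0.254 ] 324 [212. 202. 195.]
p sample_black 0.74 [242. 358. 268. 386.] [ 0.3219 -0.2168] 574 [152.  85. 104.]
p sample_black 0.69 [272. 278. 295. 306.] [ 0.4661 -0.1131] 416 [241. 220.  43.]
p sample_black 0.69 [311. 264. 328. 289.] [ 0.5411 -0.1269] 427 [116.  59. 144.]
p sample_black 0.59 [312. 315. 339. 343.] [ 0.4727 -0.2328] 546 [23. 24. 25.]
p sample_black 0.24 [182.  87. 317. 291.] [0.5586 0.1144] 11117 [147. 147. 145.]
p sample_white 0.61 [348. 307. 370. 330.] [ 0.5374 -0.2539] 477 [229. 221. 215.]
```

View pics/w1.png

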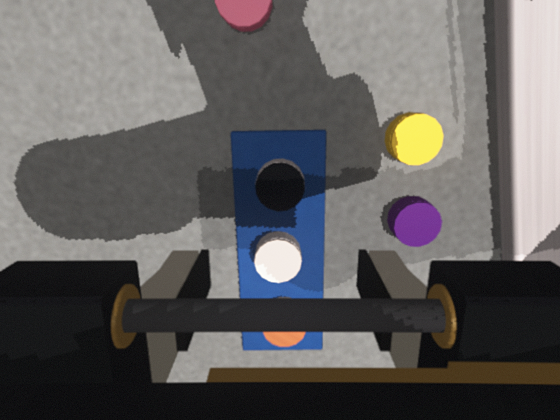

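View pics/s1.png

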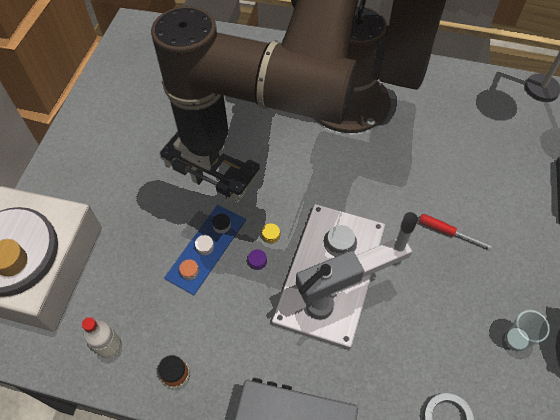

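```bash
python3 -m creep '[[70,-0.08,-0.08,-0.9,0,0,0],[70,0,0,-0.9,0,0,0],[70,0,0,-0.9,0,0,0],[70,0,0,-0.9,0,0,0],[70,0,0,-0.9,0,0,0],[70,0,0,-0.9,0,0,0],[70,0,0,-0.5,0,0,0],[70,0,0,0,0,0,0]]'
```

```text
time_s: 4.05
tcp_pos: [0.4736, -0.2317, 0.0265]
eef_rot: [-180.0, -0.3, 163.0]
contact_force: [0.1, 0.9, -0.8]
gripper_width: 0.0702
gripper_force: 0.0
```

Run:
```python
from h import *
S=capture("scene");P=capture("side")
for n,p in(("s2",S),("p2",P)): save(p,n)
a=S["frame"][180:360,260:440,::-1];b=P["frame"][80:300,160:360,::-1]
c=np.hstack([cv2.resize(a,(440,440),interpolation=cv2.INTER_CUBIC),cv2.resize(b,(360,396),interpolation=cv2.INTER_CUBIC).copy() if 0 else cv2.copyMakeBorder(cv2.resize(b,(360,396),interpolation=cv2.INTER_CUBIC),0,44,0,0,cv2.BORDER_CONSTANT)])
cv2.imwrite("pics/c2.png",c)
```

```text
(no output)
```

View pics/c2.png

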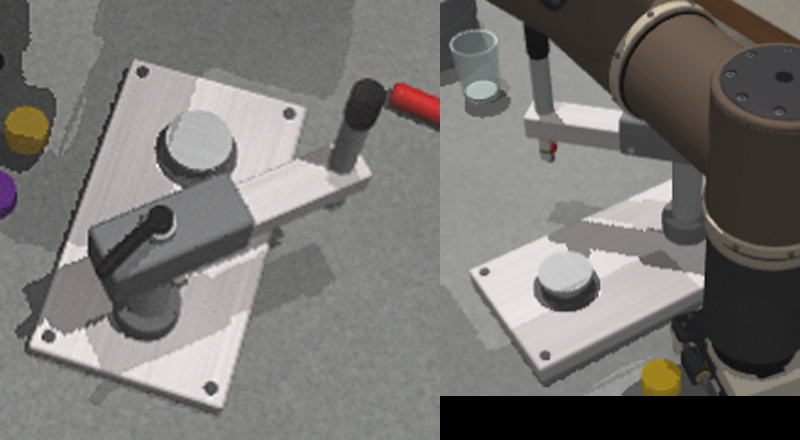

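Run:
```python
from h import *
S=capture("scene");P=capture("side")
s=lambda x,y:(x/2.444+260,y/2.444+180)
q=lambda x,y:((x-440)/1.8+160,y/1.8+80)
h=[onz(S,s(*a),.024)[:2] for a in [(289,114),(142,72),(211,388),(48,336)]]
print(np.round(h,4))
h2=[onz(P,q(*a),.024)[:2] for a in [(484,272),(545,355)]];print(np.round(h2,4))
c=[onz(S,s(*a),.024)[:2] for a in [(304,105),(135,60),(222,408),(30,347)]];print(np.round(c,4))
x=(h[2]+h[3]-h[0]-h[1]);y=h[0]-h[1]+h[2]-h[3];print("yaw",np.degrees(np.arctan2(x[1],x[0])),np.degrees(np.arctan2(-y[0],y[1])))
yaw=np.arctan2(x[1]-y[0]*2,x[0]+y[1]*2);u=np.array([np.cos(yaw),np.sin(yaw)])
print("anv from corners",(c[0]+c[1])/2+.085*u, "center line holes",(h[0]+h[1])/2,(h[2]+h[3])/2)
for z in (.034,.039,.044,.049,.054): print(z,onz(S,s(200,141),z)[:2].round(4),onz(P,q(566,272),z)[:2].round(4), 'sizepx',np.round(proj(S,[.468,.057+.032,z])-proj(S,[.468,.057-.032,z]),1))
# knob
for t in ["knob"]:
  for p in(S,P): print([ (np.round(d["bbox"]),round(d["conf"],2)) for d in search_frame(p,t)[:2]])
```

```text
[[ 0.405   0.1387]
 [ 0.3903 -0.0104]
 [ 0.6928  0.1106]
 [ 0.6783 -0.039 ]]
[[ 0.4004  0.1372]
 [ 0.3869 -0.0113]]
[[ 0.3917  0.1517]
 [ 0.3781 -0.02  ]
 [ 0.7083  0.123 ]
 [ 0.6919 -0.0522]]
yaw -5.6156904624555395 -5.5883243069637025
anv from corners [0.46950081 0.05760089] center line holes [0.39766214 0.06414815] [0.6855488  0.03584101]
0.034 [0.4594 0.059 ] [0.4713 0.0671] sizepx [27.1  5.5]
0.039 [0.4621 0.059 ] [0.469 0.063] sizepx [27.2  5.5]
0.044 [0.4648 0.059 ] [0.4666 0.059 ] sizepx [27.3  5.5]
0.049 [0.4676 0.059 ] [0.4642 0.055 ] sizepx [27.4  5.5]
0.054 [0.4703 0.059 ] [0.4619 0.051 ] sizepx [27.5  5.5]
[(array([394., 214., 416., 252.]), 0.75), (array([166., 210., 235., 296.]), 0.47)]
[(array([208.,  95., 226., 171.]), 0.9)]
```

```bash
python3 -m creep '[[70,0,0,-0.4,0,0,0],[70,0,0,-0.2,0,0,0],[70,0,0,0,0,0,0]]' 20
```

```text
time_s: 4.6
tcp_pos: [0.4746, -0.2318, 0.013]
eef_rot: [-180.0, -0.1, 163.0]
contact_force: [-0.4, -0.4, -0.9]
gripper_width: 0.0698
gripper_force: 0.0
```

```bash
python3 -m creep '[[20,0,0,-0.1,0,0,0],[20,0,0,0,0,0,0],[20,0,0,0,0,0,0],[20,0,0,0,0,0,0],[20,0,0,0,0,0,0],[20,0,0,0,0,0,0]]' 25
```

```text
time_s: 5.1
tcp_pos: [0.4756, -0.232, 0.0117]
eef_rot: [180.0, 0.0, 163.0]
contact_force: [-0.1, -0.6, -0.1]
gripper_width: 0.0431
gripper_force: 25.0
```

```bash
python3 -m creep '[[20,0,0,0.4,0,0,0],[20,0,0,0.8,0,0,0],[20,0,0,0.9,0,0,0],[20,0,0,0.9,0,0,0],[20,0,0.5,0.9,0,0,0],[20,0,0.8,0.6,0,0,0],[20,0,0.9,0,0,0,6],[20,0,0.9,0,0,0,7]]'; python3 -m creep '[[20,0,0.9,0,0,0,7],[20,0,0.9,0,0,0,7],[20,0,0.9,0,0,0,7],[20,0,0.9,0,0,0,7],[20,0,0.9,0,0,0,7],[20,0,0.9,0,0,0,7],[20,0,0.5,0,0,0,0],[20,0,0,0,0,0,0]]'
python3 - <<'E'
from h import *
W=capture("wrist");S=capture("scene");save(W,"w3");save(S,"s3")
for z in (.040,.046,.052): print(proj(W,[.4675,.0585,z]).round(1))
print(r.get_state()["joints"])
E
```

```text
time_s: 5.77
tcp_pos: [0.476, -0.1539, 0.1261]
eef_rot: [180.0, 0.2, 176.2]
contact_force: [0.1, 0.8, -1.6]
gripper_width: 0.0434
gripper_force: 25.0
time_s: 6.43
tcp_pos: [0.4757, -0.0051, 0.125]
eef_rot: [-180.0, 0.1, -141.9]
contact_force: [0.0, 0.2, -0.8]
gripper_width: 0.0435
gripper_force: 25.0
[358.8 256.3]
[360.5 260. ]
[362.3 263.9]
[ 2.29818683e+01  7.21669375e+00 -3.19778359e+01 -8.44619882e-04
 -5.07871118e+01 -7.49381539e+01]
```

View pics/w3.png

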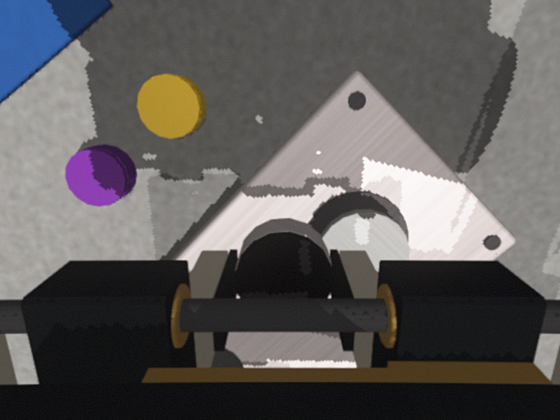

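Run:
```python
from h import *
W=capture("wrist")
h=[onz(W,a,.024)[:2] for a in [(357,100),(492,242)]];print(np.round(h,4))
c=[onz(W,a,.024)[:2] for a in [(358,72),(515,240)]];print(np.round(c,4))
u=np.array([np.cos(np.radians(-5.6)),np.sin(np.radians(-5.6))])
print("anv",(c[0]+c[1])/2+.085*u,(h[0]+h[1])/2+.0725*u)
a=np.linspace(0,2*np.pi,73)
for x,y in((.4675,.0585),(.466,.057)):
  for z in(.024,.040,.044,.048,.052):
    q=np.array([proj(W,[x+.032*np.cos(t),y+.032*np.sin(t),z]) for t in a]);i=q[:,1].argmin();j=q[:,0].argmax();print(x,y,z,"top",q[i].round(),"right",q[j].round())
im=cv2.resize(W["frame"][170:290,220:440,::-1],(770,420),interpolation=cv2.INTER_CUBIC);cv2.imwrite("pics/w3c.png",im)
```

```text
[[ 0.3849 -0.0138]
 [ 0.4     0.1351]]
[[ 0.3713 -0.0251]
 [ 0.3884  0.1472]]
anv [0.46440943 0.0527889 ] [0.46462036 0.05357141]
0.4675 0.0585 0.024 top [357. 209.] right [398. 244.]
0.4675 0.0585 0.04 top [362. 216.] right [405. 253.]
0.4675 0.0585 0.044 top [363. 218.] right [407. 256.]
0.4675 0.0585 0.048 top [364. 220.] right [409. 258.]
0.4675 0.0585 0.052 top [365. 222.] right [411. 261.]
0.466 0.057 0.024 top [357. 207.] right [398. 242.]
0.466 0.057 0.04 top [361. 213.] right [405. 251.]
0.466 0.057 0.044 top [363. 215.] right [407. 253.]
0.466 0.057 0.048 top [364. 217.] right [409. 255.]
0.466 0.057 0.052 top [365. 219.] right [411. 258.]
```

View pics/w3c.png

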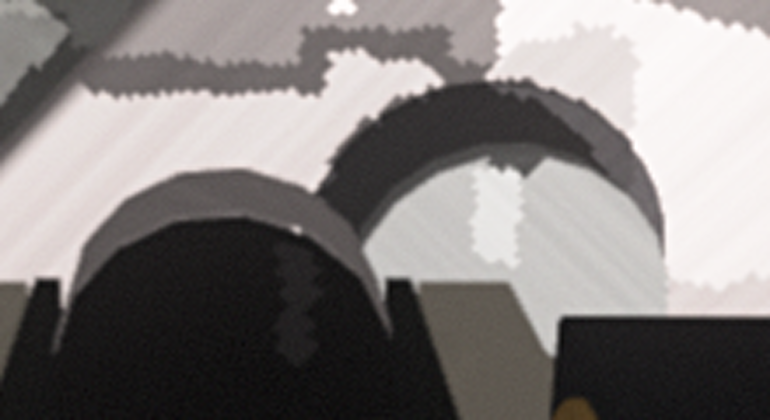

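Run:
```python
from h import *
from scipy.optimize import least_squares
W=capture("wrist");st=r.get_state();print(st["tcp_pos"])
a=np.linspace(0,2*np.pi,181)
def ext(x,y,z,R):
    q=np.array([proj(W,[x+R*np.cos(t),y+R*np.sin(t),z]) for t in a]);return q
z=st["tcp_pos"][2]-.0057+.022
# dist of measured rim points to projected curve
def fit(pts,z0,R,x0,fz=False):
    pts=np.array(pts)/3.5+[220,170]
    def f(v):
        q=ext(v[0],v[1],v[2] if fz else z0,R); return np.array([cv2.pointPolygonTest(q.astype(np.float32).reshape(-1,1,2),tuple(map(float,p)),True) for p in pts])
    s=least_squares(f,list(x0)+([z0] if fz else []),diff_step=1e-3);return s.x.round(4),np.abs(s.fun).max().round(2)
print("puck",fit([(130,245),(175,222),(225,216),(280,222),(330,245),(360,275)],z,.022,(.4757,-.0051)))
A=[(362,240),(400,195),(440,165),(490,150),(550,153),(600,175),(640,215),(663,265)]
for zz in(.034,.04,.044,.048,.052,.054): print(zz,fit(A,zz,.032,(.465,.055)))
print(fit(A,.046,.032,(.465,.055),True))
```

```text
[ 0.47531038 -0.00747591  0.12433414]
puck (array([ 0.4714, -0.0091]), np.float64(0.89))
0.034 (array([0.4643, 0.0607]), np.float64(1.49))
0.04 (array([0.4638, 0.0583]), np.float64(0.81))
0.044 (array([0.4635, 0.0568]), np.float64(0.64))
0.048 (array([0.4632, 0.0552]), np.float64(0.77))
0.052 (array([0.4628, 0.0536]), np.float64(0.96))
0.054 (array([0.4627, 0.0529]), np.float64(1.18))
(array([0.4636, 0.0572, 0.0429]), np.float64(0.6))
```

```bash
python3 -m creep '[[20,-0.1,0.7,0,0,0,0],[20,-0.1,0.9,0,0,0,0],[20,-0.1,0.8,0,0,0,0],[20,0,0.2,-0.4,0,0,0],[20,0,0,-0.6,0,0,0],[20,0,0,-0.6,0,0,0],[20,0,0,-0.4,0,0,0],[20,0,0,0,0,0,0]]'
python3 - <<'E'
from h import *
S=capture("scene");P=capture("side");W=capture("wrist");st=r.get_state();print(st["tcp_pos"],st["contact_force"])
a=cv2.resize(S["frame"][195:285,300:400,::-1],(400,360),interpolation=cv2.INTER_CUBIC)
b=cv2.resize(P["frame"][180:270,180:280,::-1],(400,360),interpolation=cv2.INTER_CUBIC)
cv2.imwrite("pics/c4.png",np.hstack([a,b]))
E
```

```text
time_s: 7.3
tcp_pos: [0.4666, 0.0566, 0.0723]
eef_rot: [180.0, -0.2, -142.1]
contact_force: [0.7, -1.1, -0.6]
gripper_width: 0.0431
gripper_force: 25.0
[0.46835217 0.05752527 0.07457456] [ 0.13790208  0.1278593  -1.0289143 ]
```

View pics/c4.png

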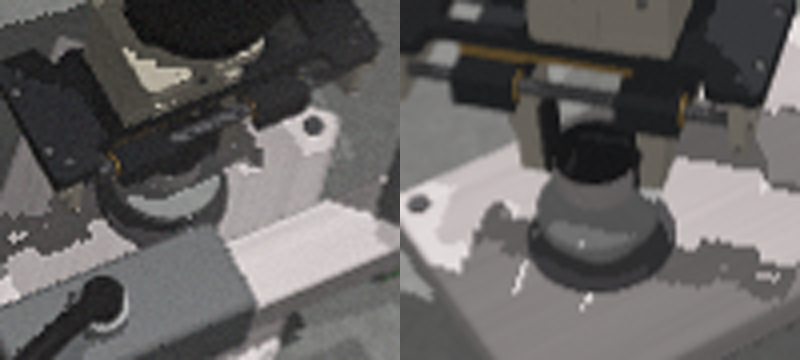

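```bash
python3 -m creep '[[20,-0.03,0,-0.2,0,0,0],[20,0,0,-0.2,0,0,0],[20,0,0,-0.1,0,0,0],[20,0,0,0,0,0,0]]'; python3 -m creep '[[20,0,0,-0.06,0,0,0],[20,0,0,-0.06,0,0,0],[20,0,0,0,0,0,0]]';python3 -m creep '[[20,0,0,-0.06,0,0,0],[20,0,0,-0.06,0,0,0],[20,0,0,0,0,0,0]]'; python3 -m creep '[[20,0,0,-0.04,0,0,0],[20,0,0,-0.04,0,0,0],[20,0,0,0,0,0,0]]'
```

```text
time_s: 7.78
tcp_pos: [0.4669, 0.0578, 0.0611]
eef_rot: [180.0, -0.0, -142.0]
contact_force: [0.3, -0.2, -0.6]
gripper_width: 0.0432
gripper_force: 25.0
time_s: 8.03
tcp_pos: [0.4671, 0.058, 0.0583]
eef_rot: [180.0, -0.0, -142.0]
contact_force: [0.1, 0.0, 0.1]
gripper_width: 0.0434
gripper_force: 25.0
time_s: 8.28
tcp_pos: [0.4674, 0.0581, 0.0566]
eef_rot: [-180.0, 0.0, -142.0]
contact_force: [-3.9, 0.7, 13.3]
gripper_width: 0.0431
gripper_force: 25.0
time_s: 8.53
tcp_pos: [0.4677, 0.0583, 0.0559]
eef_rot: [-180.0, 0.1, -141.9]
contact_force: [-11.5, 1.3, 30.8]
gripper_width: 0.0435
gripper_force: 25.0
```

```bash
python3 -m creep '[[20,0,0,0.06,0,0,0],[20,0,0,0.06,0,0,0],[20,0,0,0,0,0,0]]'
```

```text
time_s: 8.78
tcp_pos: [0.4674, 0.0581, 0.0568]
eef_rot: [-180.0, 0.0, -142.0]
contact_force: [0.2, 0.3, -1.2]
gripper_width: 0.0431
gripper_force: 25.0
```

```bash
python3 -m creep '[[20,0,0,-0.03,0,0,0],[20,0,0,0,0,0,0]]'; python3 -m creep '[[48,0,0,0,0,0,0],[66,0,0,0,0,0,0],[66,0,0,0,0,0,0],[66,0,0,0,0,0,0]]'; python3 -m creep '[[66,0,0,0.3,0,0,0],[66,0,0,0.7,0,0,0],[66,0,0,0.9,0,0,0],[66,-0.2,-0.2,0.9,0,0,0],[66,-0.5,-0.4,0.9,0,0,0],[66,-0.5,-0.4,0.9,0,0,0],[66,-0.5,-0.4,0.9,0,0,0],[66,0,0,0.9,0,0,0]]'; python3 -m creep '[[66,0,-0.3,0.9,0,0,0],[66,0,-0.5,0.9,0,0,0],[66,0,-0.5,0.9,0,0,0],[66,0,0,0,0,0,0]]'
python3 - <<'E'
from h import *
S=capture("scene");P=capture("side");W=capture("wrist");save(W,"w5");save(S,"s5");save(P,"p5")
a=cv2.resize(S["frame"][190:290,300:430,::-1],(400,308),interpolation=cv2.INTER_CUBIC)
b=cv2.resize(P["frame"][80:290,180:360,::-1],(400,466),interpolation=cv2.INTER_CUBIC)
c=np.hstack([cv2.copyMakeBorder(a,0,158,0,0,cv2.BORDER_CONSTANT),b]);cv2.imwrite("pics/c5.png",c)
E
```

```text
time_s: 8.95
tcp_pos: [0.4674, 0.058, 0.0561]
eef_rot: [-180.0, 0.0, -142.0]
contact_force: [-2.9, 0.8, 8.6]
gripper_width: 0.0434
gripper_force: 25.0
time_s: 9.28
tcp_pos: [0.4671, 0.0579, 0.0555]
eef_rot: [180.0, -0.0, -142.0]
contact_force: [-0.2, 0.0, -0.3]
gripper_width: 0.0622
gripper_force: 0.0
time_s: 9.95
tcp_pos: [0.4223, 0.0215, 0.2173]
eef_rot: [180.0, -0.0, -142.0]
contact_force: [0.3, 0.7, -0.6]
gripper_width: 0.0659
gripper_force: 0.0
time_s: 10.28
tcp_pos: [0.4264, -0.0106, 0.2883]
eef_rot: [-179.8, 0.4, -142.0]
contact_force: [0.5, 0.1, 0.5]
gripper_width: 0.0661
gripper_force: 0.0
```

View pics/c5.png

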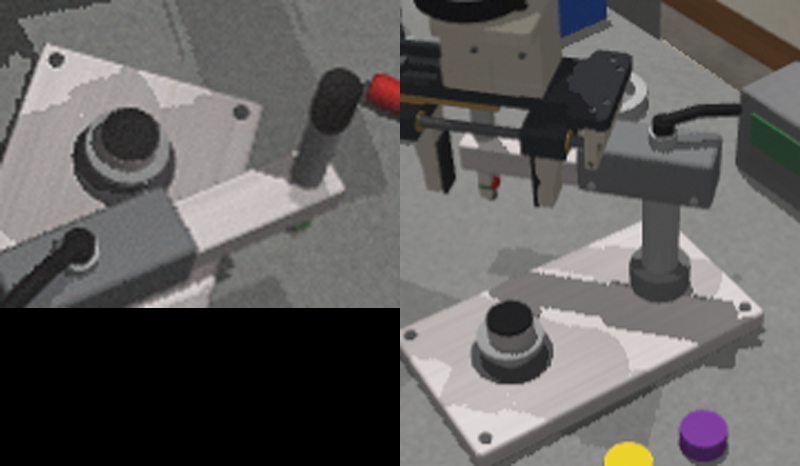

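Run:
```python
from h import *
from scipy.optimize import least_squares
S=capture("scene");P=capture("side")
s=lambda x,y:(x/3.077+300,y/3.08+190)
q=lambda x,y:((x-400)/2.222+180,y/2.219+80)
a=np.linspace(0,2*np.pi,181)
def fit(p,pts,z,R,x0=(.468,.058)):
    def f(v):
        c=np.array([proj(p,[v[0]+R*np.cos(t),v[1]+R*np.sin(t),z]) for t in a],np.float32).reshape(-1,1,2)
        return [cv2.pointPolygonTest(c,tuple(map(float,k)),True) for k in pts]
    o=least_squares(f,x0,diff_step=1e-3);return o.x.round(4),np.abs(o.fun).max().round(2)
z=.051
print("S puck",fit(S,[s(102,135),s(131,108),s(160,133),s(131,158)],z+.022,.022))
print("S anv",fit(S,[s(85,147),s(90,170),s(105,183),s(127,187),s(150,180),s(168,152)],z,.032))
print("P puck",fit(P,[q(486,318),q(509,301),q(533,320),q(509,335)],z+.022,.022))
print("P anv",fit(P,[q(475,345),q(485,360),q(511,370),q(538,360),q(548,342)],z,.032))
for p in(S,P):
  d=outline_of(p,"sample_black")
  print([(np.round(k["bbox"]),round(k["conf"],2)) for k in d])
kb=[search_frame(p,"knob")[0]["bbox"] for p in(S,P)];print(kb)
```

```text
S puck (array([0.4687, 0.0586]), np.float64(0.43))
S anv (array([0.4708, 0.057 ]), np.float64(0.74))
P puck (array([0.4646, 0.0545]), np.float64(0.18))
P anv (array([0.4581, 0.0446]), np.float64(1.03))
[(array([249., 248., 268., 270.]), 0.72), (array([234., 169., 254., 185.]), 0.59), (array([264., 224., 279., 242.]), 0.54)]
[(array([243., 354., 269., 384.]), 0.96), (array([269., 279., 296., 305.]), 0.86), (array([307., 262., 327., 289.]), 0.85), (array([218., 216., 240., 236.]), 0.79)]
[[393.1, 211.7, 417.8, 268.8], [215.0, 133.3, 223.9, 170.8]]
```

Run:
```python
from h import *
S=capture("scene");P=capture("side")
a=np.linspace(0,2*np.pi,181)
for n,p in(("s",S),("p",P)):
    for z in(.051,.045,.024):
        c=np.array([proj(p,[.468+.032*np.cos(t),.058+.032*np.sin(t),z]) for t in a]);print(n,z,"L,R,T,B",c[:,0].min().round(1),c[:,0].max().round(1),c[:,1].min().round(1),c[:,1].max().round(1))
    g=p["frame"].mean(2); g2=cv2.imread(f"pics/{n}2.png").mean(2)
    m=proj(p,[.468,.058,.051]);u,v=m.round().astype(int);print("ctr",m.round(1))
    print("row",v+5,"cols",u-22,g2[v+5,u-22:u+23].astype(int).tolist());print("  now",g[v+5,u-22:u+23].astype(int).tolist())
    print("col",u,"rows",v-20,g2[v-20:v+26,u].astype(int).tolist());print("  now",g[v-20:v+26,u].astype(int).tolist())
```

```text
s 0.051 L,R,T,B 327.5 355.4 225.2 249.8
s 0.045 L,R,T,B 327.3 355.1 226.5 251.0
s 0.024 L,R,T,B 326.7 354.0 230.8 255.1
ctr [341.4 237.4]
row 242 cols 319 [174, 171, 175, 175, 143, 53, 61, 58, 53, 60, 112, 183, 179, 175, 178, 180, 184, 181, 182, 186, 183, 182, 187, 185, 187, 187, 189, 185, 184, 179, 183, 181, 186, 185, 175, 99, 87, 109, 196, 217, 212, 204, 211, 214, 212]
  now [156, 156, 162, 159, 129, 42, 40, 43, 45, 51, 91, 138, 135, 126, 68, 75, 72, 72, 74, 78, 96, 73, 66, 83, 75, 98, 96, 83, 91, 92, 112, 138, 137, 134, 130, 87, 63, 80, 145, 161, 155, 155, 154, 160, 161]
col 341 rows 217 [211, 207, 212, 208, 212, 209, 212, 212, 182, 180, 175, 176, 181, 179, 177, 184, 183, 177, 180, 183, 179, 185, 182, 179, 185, 187, 187, 182, 182, 185, 184, 182, 117, 77, 45, 55, 77, 85, 116, 128, 125, 123, 122, 127, 127, 126]
  now [156, 158, 155, 157, 154, 156, 158, 162, 49, 40, 44, 47, 45, 44, 46, 47, 54, 46, 46, 47, 39, 43, 45, 47, 44, 66, 83, 78, 80, 121, 134, 135, 94, 70, 40, 48, 68, 72, 97, 116, 117, 111, 108, 109, 109, 115]
p 0.051 L,R,T,B 215.1 246.0 217.7 240.3
p 0.045 L,R,T,B 215.4 246.2
[... 259 characters left out ...]
128, 76, 95, 101, 101, 182, 214, 216, 202, 202, 201]
  now [180, 179, 179, 168, 117, 102, 149, 157, 158, 158, 158, 109, 87, 89, 89, 90, 89, 90, 91, 92, 91, 90, 89, 90, 90, 88, 88, 87, 84, 80, 80, 79, 157, 158, 116, 70, 80, 80, 79, 140, 181, 183, 185, 184, 183]
col 231 rows 209 [132, 131, 130, 129, 131, 132, 131, 129, 134, 137, 175, 203, 204, 204, 204, 205, 205, 203, 200, 200, 201, 202, 202, 200, 200, 199, 199, 199, 199, 200, 186, 172, 149, 106, 85, 86, 69, 48, 48, 48, 55, 54, 47, 56, 169, 207]
  now [122, 120, 119, 118, 120, 120, 90, 35, 33, 33, 34, 35, 34, 34, 35, 34, 34, 33, 33, 35, 31, 25, 69, 90, 90, 89, 91, 91, 85, 79, 128, 156, 131, 89, 77, 78, 64, 42, 44, 44, 43, 44, 44, 51, 153, 189]
```

```bash
cat > ed.py <<'E'
from h import *
from scipy.optimize import least_squares
from scipy.ndimage import map_coordinates
a=np.linspace(0,2*np.pi,181)
def edges(img,c,r0,r1,th,down=True,n=48):
    g=cv2.GaussianBlur(img.astype(np.float32).mean(2),(0,0),0.6);out=[]
    rr=np.arange(r0,r1,.1)
    for t in np.linspace(0,2*np.pi,n,endpoint=False):
        v=map_coordinates(g,[c[1]+rr*np.sin(t),c[0]+rr*np.cos(t)],order=1)
        k=np.nonzero(v<th if down else v>th)[0]
        if len(k) and k[0]>0: out.append(c+rr[k[0]]*np.array([np.cos(t),np.sin(t)]))
    return np.array(out)
def fit(p,pts,z,R,x0):
    def f(v):
        c=np.array([proj(p,[v[0]+R*np.cos(t),v[1]+R*np.sin(t),z]) for t in a],np.float32).reshape(-1,1,2)
        return [cv2.pointPolygonTest(c,tuple(map(float,k)),True) for k in pts]
    o=least_squares(f,x0,diff_step=1e-3,loss="soft_l1",f_scale=.5);return o.x.round(4),np.median(np.abs(o.fun)).round(2),len(pts)
E
python3 - <<'E'
from ed import *
for n,cam in(("s","scene"),("p","side")):
    p=capture(cam)
    old=cv2.imread(f"pics/{n}2.png")
    c=proj(p,[.467,.057,.051])
    E=edges(old,c,6,19,160 if n=="s" else 165)
    for z in(.045,.051): print(n,"anvil",z,fit(p,E,z,.032,[.468,.058]))
    c=proj(p,[.467,.057,.073])
    now=cv2.imread(f"pics/{n}5.png")
    E=edges(now,c,3,14,62,False); print(n,"puck top",fit(p,E,.073,.022,[.468,.058]))
    # same method, old puck positions cross-check on pad
    c=proj(p,[.4745,-.2315,.028]);i0=cv2.imread(f"pics/{cam}0.png")
    print(n,"start puck",fit(p,edges(i0,c,3,14,62,False),.028,.022,[.4745,-.2315]))
E
```

```text
s anvil 0.045 (array([0.4612, 0.0579]), np.float64(0.42), 31)
s anvil 0.051 (array([0.4643, 0.0579]), np.float64(0.44), 31)
s puck top (array([0.4701, 0.0561]), np.float64(0.29), 48)
s start puck (array([ 0.4775, -0.2317]), np.float64(0.2), 48)
p anvil 0.045 (array([0.4667, 0.064 ]), np.float64(0.28), 34)
p anvil 0.051 (array([0.4639, 0.0594]), np.float64(0.28), 34)
p puck top (array([0.4635, 0.0547]), np.float64(0.21), 48)
p start puck (array([ 0.4719, -0.2321]), np.float64(0.23), 48)
```

Run:
```python
from ed import *
W=capture("wrist");save(W,"w6");print(r.get_state()["tcp_pos"])
print([ (np.round(d["bbox"]),round(d["conf"],2)) for d in search_frame(W,"sample_black")],[ (np.round(d["bbox"]),round(d["conf"],2)) for d in search_frame(W,"knob")])
g=W["frame"].mean(2).astype(int)
for z in(.073,.051): 
    c=np.array([proj(W,[.4675+(.022 if z>.06 else .032)*np.cos(t),.058+(.022 if z>.06 else .032)*np.sin(t),z]) for t in a]);print(z,"L,R,T,B",c[:,0].min().round(1),c[:,0].max().round(1),c[:,1].min().round(1),c[:,1].max().round(1))
m=proj(W,[.4675,.058,.062]).round().astype(int);print(m)
t=g[m[1]-48:m[1]+49:4,m[0]-60:m[0]+61:4]
print("\n".join(" ".join(f"{v:3d}" for v in row) for row in t))
```

```text
[ 0.42473433 -0.00943913  0.2832043 ]
[(array([289., 217., 329., 258.]), 0.89), (array([126., 163., 168., 199.]), 0.85), (array([168., 120., 210., 158.]), 0.72)] [(array([351., 350., 371., 370.]), 0.52)]
0.073 L,R,T,B 287.2 327.8 223.2 260.7
0.051 L,R,T,B 278.2 334.3 207.9 260.1
[307 238]
178 177 178 178 184 184 183 186 186 187 182 179 192 185 173 169 153 182 186 181 184 188 189 187 180 181 218 222 213 212 219
177 180 174 181 183 181 181 184 185 179 185  87  44  40  38  41  51  61  85 167 189 188 188 179 182 183 220 214 212 218 215
178 177 180 182 180 182 183 184 179 149  43  37  41  42  39  39  40  39  53  68 124 188 182 184 181 183 213 212 218 213 215
173 182 184 182 182 184 184 178 178  36  39  42  39  42  52  51  57  43  41  45  69  85 182 181 182 178 175 186 215 213 213
180 181 179 184 184 184 177 182  64  39  37  40  95 153 152 155 157 158 131  46  61  73 169 181 177 175 180 180 178 176 179
180 178 182 182 179 176 177 155  37  39  52 144 144  83  76  70 152 158 154 154  85  71  68 178 179 179 179 178 175 182 178
177 182 182 181 175 176 183  93  41  42 152  78  64  66  70  69  6
[... 1589 characters left out ...]
 207 195 107 110 106 105  87 156 168 176 174 168 172 175 175 181  19  24  22  21
100 169 124 131 170 127 141 196 162 143 196 165 187 131 105 105 108 108 105 200 186 189 181 178 173 175 165  19  19  19  22
107 104 107 105 104 103 109 106 106 102 106 105 112 105 107 107 108 105 108 105 103 107 109 114 211 177 131  18  21  19  17
105 107 106 103 105 108 105 106 106 105 105 110 108 106 107 107 102 108 106 104 105 109 105 103 169 124 122  16  15  16  19
104 106 102 107 103 105 108 108 108 104 108 106 109 108 106 101 106 106  99 107 107 104 106 105 118 120 115  15  20  19  18
103 104 106 105 104 107 107 105 103 109 106 105 105 107 103 108 107 105 104 108 103 103 107 119 126 124 115  14  18  16  17
```

Run:
```python
from ed import *
W=capture("wrist");im=W["frame"]
c=proj(W,[.4675,.058,.051])
g=cv2.GaussianBlur(im.astype(np.float32).mean(2),(0,0),.6)
inn=[];out=[];rr=np.arange(34,10,-.1)
# scan inward over upper half: dark skirt(<125) -> ring(>125) -> puck wall(<112)
for t in np.linspace(np.pi-.3,2*np.pi+.1,50):
    P=c[:,None]+np.array([[np.cos(t)],[np.sin(t)]])*rr
    v=map_coordinates(g,[P[1],P[0]],order=1)
    k=np.nonzero(v<112)[0]
    if not len(k): continue
    k1=k[0]; j=np.nonzero(v[k1:]>112)[0]
    if not len(j): continue
    j=k1+j[0]; i=np.nonzero(v[j:]<112)[0]
    if not len(i): continue
    out.append(P[:,j]);inn.append(P[:,j+i[0]])
top=edges(im,proj(W,[.4675,.058,.073]),6,30,50,False)
for z in (.049,.051,.053):
    print(z,"anvil",fit(W,out,z,.032,[.467,.058]),"base",fit(W,inn,z,.022,[.467,.058]),"ptop",fit(W,top,z+.022,.022,[.467,.058]))
```

```text
0.049 anvil (array([0.4632, 0.0565]), np.float64(0.22), 46) base (array([0.4629, 0.051 ]), np.float64(0.4), 46) ptop (array([0.4638, 0.0555]), np.float64(0.81), 48)
0.051 anvil (array([0.4628, 0.0561]), np.float64(0.26), 46) base (array([0.4624, 0.0506]), np.float64(0.44), 46) ptop (array([0.4632, 0.0548]), np.float64(0.9), 48)
0.053 anvil (array([0.4624, 0.0556]), np.float64(0.29), 46) base (array([0.4619, 0.0501]), np.float64(0.42), 46) ptop (array([0.4626, 0.0542]), np.float64(1.01), 48)
```

```bash
python3 -m creep '[[66,0.4,0.6,0,0,0,0],[66,0.5,0.7,-0.5,0,0,0],[66,0.5,0.7,-0.9,0,0,0],[66,0.3,0.7,-0.9,0,0,0],[66,0,0,-0.9,0,0,0],[66,0,0,-0.9,0,0,0],[66,0,0,-0.9,0,0,0],[66,0,0,-0.9,0,0,0]]'; python3 -m creep '[[66,0,0,-0.9,0,0,0],[66,0,0,-0.7,0,0,0],[66,0,0,-0.3,0,0,0],[66,0,0,0,0,0,0],[66,0,0,0,0,0,0]]'
```

```text
time_s: 11.8
tcp_pos: [0.4675, 0.0586, 0.1347]
eef_rot: [-180.0, 0.0, -142.0]
contact_force: [-0.1, 0.2, -1.1]
gripper_width: 0.0658
gripper_force: 0.0
time_s: 12.22
tcp_pos: [0.4676, 0.0582, 0.0886]
eef_rot: [-180.0, -0.0, -142.0]
contact_force: [-0.5, -0.7, 0.4]
gripper_width: 0.0659
gripper_force: 0.0
```

```bash
python3 -m creep '[[66,0,0,-0.6,0,0,0],[66,0,0,-0.5,0,0,0],[66,0,0,-0.18,0,0,0],[66,0,0,0,0,0,0],[66,0,0,0,0,0,0]]'; python3 -m creep '[[30,0,0,0,0,0,0],[30,0,0,0,0,0,0],[30,0,0,0,0,0,0],[30,0,0,0,0,0,0],[30,0,0,0,0,0,0]]' 20
```

```text
time_s: 12.63
tcp_pos: [0.4679, 0.0583, 0.0572]
eef_rot: [-180.0, 0.1, -142.0]
contact_force: [-0.0, -0.4, -0.3]
gripper_width: 0.0659
gripper_force: 0.0
time_s: 13.05
tcp_pos: [0.4675, 0.0581, 0.0567]
eef_rot: [-180.0, 0.0, -142.0]
contact_force: [-0.7, 0.5, 3.2]
gripper_width: 0.0432
gripper_force: 20.0
```

```bash
python3 -m creep '[[30,0,0,0.07,0,0,0],[30,-0.01,0.1,0,0,0,0],[30,-0.01,0.1,0,0,0,0],[30,0,0,0,0,0,0],[30,0,0,-0.03,0,0,0],[30,0,0,-0.03,0,0,0],[30,0,0,0,0,0,0]]'; python3 -m creep '[[48,0,0,0,0,0,0],[66,0,0,0,0,0,0],[66,0,0,0,0,0,0],[66,0,0,0,0,0,0]]';  python3 -m creep '[[66,0,0,0.3,0,0,0],[66,0,0,0.7,0,0,0],[66,0,0,0.9,0,0,0],[66,-0.2,-0.2,0.9,0,0,0],[66,-0.5,-0.5,0.9,0,0,0],[66,-0.5,-0.6,0.9,0,0,0],[66,-0.5,-0.6,0.9,0,0,0],[66,0,-0.6,0.9,0,0,0]]'; python3 -m creep '[[66,0,-0.2,0.9,0,0,0],[66,0,0,0.9,0,0,0],[66,0,0,0.9,0,0,0],[66,0,0,0,0,0,0]]'
python3 - <<'E'
from ed import *
W=capture("wrist");save(W,"w7");im=W["frame"]
c=proj(W,[.463,.056,.051])
g=cv2.GaussianBlur(im.astype(np.float32).mean(2),(0,0),.6)
inn=[];out=[];rr=np.arange(36,8,-.1)
for t in np.linspace(np.pi-.3,2*np.pi+.1,50):
    P=c[:,None]+np.array([[np.cos(t)],[np.sin(t)]])*rr
    v=map_coordinates(g,[P[1],P[0]],order=1)
    k=np.nonzero(v<112)[0]
    if not len(k): continue
    k1=k[0]; j=np.nonzero(v[k1:]>112)[0]
    if not len(j): continue
    j=k1+j[0]; i=np.nonzero(v[j:]<112)[0]
    if not len(i): continue
    out.append(P[:,j]);inn.append(P[:,j+i[0]])
for z in (.051,):
    print(z,"anvil",fit(W,out,z,.032,[.467,.058]),"base",fit(W,inn,z,.022,[.467,.058]))
m=c.round().astype(int)
t=g[m[1]-40:m[1]+30:4,m[0]-40:m[0]+41:4].astype(int)
print("\n".join(" ".join(f"{v:3d}" for v in row) for row in t))
E
```

```text
time_s: 13.63
tcp_pos: [0.4667, 0.0631, 0.0567]
eef_rot: [180.0, -0.0, -142.0]
contact_force: [-2.4, 0.9, 2.8]
gripper_width: 0.0432
gripper_force: 20.0
time_s: 13.97
tcp_pos: [0.4667, 0.0629, 0.0565]
eef_rot: [180.0, -0.0, -142.0]
contact_force: [0.2, 0.5, 1.0]
gripper_width: 0.0624
gripper_force: 0.0
time_s: 14.63
tcp_pos: [0.422, -0.0004, 0.2182]
eef_rot: [180.0, 0.0, -142.0]
contact_force: [1.4, 0.3, -0.9]
gripper_width: 0.0658
gripper_force: 0.0
time_s: 14.97
tcp_pos: [0.426, -0.0046, 0.2891]
eef_rot: [-179.8, 0.4, -142.0]
contact_force: [1.6, 0.0, 0.5]
gripper_width: 0.0659
gripper_force: 0.0
0.051 anvil (array([0.4629, 0.056 ]), np.float64(0.26), 49) base (array([0.4617, 0.0558]), np.float64(0.43), 49)
182 180 182 184 184 180 180 185 174 162 158 135 177 185 181 182 187 187 183 179 181
179 181 182 184 179 176  84  46  40  40  43  52  61  82 149 188 186 185 180 180 181
182 181 183 178 143  54  40  41  40  40  41  39  40  55  70 122 185 179 181 180 180
181 181 178 168  41  40  40  40  47  65  67  70  48  40  47  71  94 179 179 180 173
181 176 177  77  39  40  48 120 151 150 153 1
[... 430 characters left out ...]
  34  80 155  94 170 176 179
174 175 137  79 146 149  67  40  33  33  34  35  34  34  35  40 152  94 177 177 174
175 171 174  75 146 145  72  32  35  34  33  33  34  34  34  32 114 138 177 173 177
170 174 179 128 140 145 119  33  34  32  32  33  33  33  32  34 105 175 172 176 175
174 177 171 176 131 147 145  31  33  33  33  32  30  32  33  32 118 172 176 174 176
176 169 174 172 174 158 148  50  33  33  33  33  33  33  32  32 166 176 174 176 175
169 172 173 171 174 173 164 132  30  30  32  32  31  32  31 116 176 174 173 174 176
171 171 172 172 173 171 175 174 142  33  30  30  30  37 127 175 173 171 175 175 169
170 179 186 179 171 174 173 163  74  74  68  69 151 172 174 173 171 176 175 168 171
```

Run:
```python
from ed import *
S=capture("scene");P=capture("side")
C=[]
for p,b in((S,(388,202,424,240)),(P,(196,80,236,125))):
    f=p["frame"].astype(int);m=((f.max(2)<75)).astype(np.uint8)
    m[:b[1]]=0;m[b[3]:]=0;m[:,:b[0]]=0;m[:,b[2]:]=0
    n,l,s,c=cv2.connectedComponentsWithStats(m);k=1+s[1:,4].argmax() if n>1 else 0;print(s[k].tolist(),c[k].round(1));C.append(c[k])
def tri(a,b):
    o1,d1=ray(S,a);o2,d2=ray(P,b);d1/=np.linalg.norm(d1);d2/=np.linalg.norm(d2)
    t=np.linalg.lstsq(np.c_[d1,-d2],o2-o1,rcond=None)[0];x,y=o1+t[0]*d1,o2+t[1]*d2
    return np.round((x+y)/2,4),np.linalg.norm(x-y)
print(tri(*C))
p0={**P}; f=cv2.imread("pics/p2.png")[:,:,::-1].astype(int)
for z in(.274,.280,.287): print(z,onz(S,C[0],z).round(4)[:2],onz(P,C[1],z).round(4)[:2])
for nm in("side0","p1","p2"):
    f=cv2.imread(f"pics/{nm}.png").astype(int);m=(f.max(2)<75).astype(np.uint8);m[:70]=0;m[130:]=0;m[:,:190]=0;m[:,240:]=0
    n,l,s,c=cv2.connectedComponentsWithStats(m);k=1+s[1:,4].argmax();print(nm,s[k].tolist(),c[k].round(1),tri(C[0],c[k]))
```

```text
[397, 212, 27, 28, 385] [408.3 224.9]
[196, 80, 39, 10, 313] [212.2  83.8]
(array([0.544 , 0.1795, 0.3021]), np.float64(0.020565941360323876))
0.274 [0.536  0.1758] [0.5658 0.2341]
0.28 [0.5396 0.175 ] [0.5607 0.2254]
0.287 [0.5439 0.174 ] [0.5547 0.2151]
side0 [207, 90, 14, 24, 281] [213.4 101.2] (array([0.5331, 0.1775, 0.2723]), np.float64(0.004262172123853228))
p1 [207, 90, 14, 24, 278] [213.3 101.2] (array([0.5331, 0.1776, 0.2724]), np.float64(0.00434927234927641))
p2 [190, 70, 50, 48, 1637] [218.9  88. ] (array([0.5477, 0.1748, 0.2974]), np.float64(0.005700274884847573))
```

```bash
python3 -m creep '[[66,0,0,0.9,0,0,0],[66,0,0.5,0.9,0,0,0],[66,0.5,0.9,0.4,0,0,0],[66,0.7,0.9,0,0,0,0],[66,0.8,0.9,0,0,0,0],[66,0.8,0.9,0,0,0,0],[66,0.8,0.9,0,0,0,0],[66,0.6,0.9,0,0,0,0]]'; python3 -m creep '[[66,0.1,0.9,0,0,0,0],[66,0,0.5,0,0,0,0],[66,0,0,0,0,0,0],[66,0,0,0,0,0,0]]'
python3 - <<'E'
from ed import *
W=capture("wrist");save(W,"w8");im=W["frame"];st=r.get_state();print(st["tcp_pos"])
for d in search_frame(W,"knob")[:3]: print(np.round(d["bbox"],1),d["conf"])
for z in (.296,.308): print(z,proj(W,[.533,.1775,z]).round(1),proj(W,[st["tcp_pos"][0],st["tcp_pos"][1],z]).round(1))
print(np.abs(proj(W,[.546,.1775,.296])-proj(W,[.520,.1775,.296])).round(1))
m=proj(W,[.533,.1775,.296]).round().astype(int);g=im.astype(int).mean(2)
t=g[m[1]-56:m[1]+40:5,m[0]-75:m[0]+76:5].astype(int);print(m);print("\n".join(" ".join(f"{v:3d}" for v in row) for row in t))
E
```

```text
time_s: 15.78
tcp_pos: [0.5299, 0.1441, 0.3374]
eef_rot: [180.0, -0.2, -142.0]
contact_force: [0.3, 0.6, -0.3]
gripper_width: 0.0662
gripper_force: 0.0
time_s: 16.12
tcp_pos: [0.5311, 0.1782, 0.338]
eef_rot: [180.0, -0.1, -141.9]
contact_force: [0.2, 0.9, -0.1]
gripper_width: 0.0661
gripper_force: 0.0
[0.53115934 0.17762745 0.33856628]
[260.2 171.4 300.5 251.8] 0.76
0.296 [279.8 238.9] [281.9 236.7]
0.308 [279.6 247.2] [281.8 244.9]
[27.2 32.4]
[280 239]
178 178 178 179 179 179 180 179 180 182 178 180 124  57  61  59  62  59 189 185 107 106 103 104 103 101 107 106 101 101 100
178 178 177 175 177 177 176 178 173 176 178 176 178  55  58  58  63  57 177 176 108 100 106  97 100 106 100 104 102 106 100
174 176 176 175 179 178 179 179 177 178 180 178 181  56  58  52  55  58 177 178 106 105 107 106 100 104 101 104 101 103 103
173 174 172 175 174 176 176 175 178 180 179 181 169  20  24  22  19  22 143 177 104 102 106 102 101 101 106 106 100 104 103
122 108 106 107 115 117 121 128 136 139 147 160  22  19  20  21  22  19  34 150  99 101 104 105 105 102  99 101 104 105 106
103 104 105 109 102 1
[... 1138 characters left out ...]
 128 124 124 124 129 128 125 121 127 130 126 125 124 126 119 131 122 128 127  17
 21  17 122 127 127 122 124 125 130 125 126 122 126 126 126 128 128 129 129 127 126 128 128 126 129 125 126 121 125 125   9
 20  19 122 122 128 124 128 130 130 130 128 122 126 129 127 124 129 124 124 129 126 128 133 125 126 123 123 127 127 124  14
 20  14 120 124 127 125 122 126 128 125 118 125 129 126 125 125 126 125 129 125 128 127 120 127 129 125 120 125 129 127  13
 18  19 118 123 126 128 123 127 125 127 130 126 125 131 129 124 125 123 126 124 131 121 125 133 127 128 126 123 124 124  15
 19  19 103 125 127 125 124 131 130 127 130 125 127 127 130 125 123 130 130 122 130 125 127 126 123 124 126 124 123 128  17
```

```bash
python3 -m creep '[[66,0,0,-0.6,0,0,0],[66,0,0,-0.9,0,0,0],[66,0,0,-0.9,0,0,0],[66,0,0,-0.7,0,0,0],[66,0,0,-0.2,0,0,0],[66,0,0,0,0,0,0]]'; python3 -m creep '[[10,0,0,0,0,0,0],[10,0,0,0,0,0,0],[10,0,0,0,0,0,0],[10,0,0,0,0,0,0],[10,0,0,0,0,0,0],[10,0,0,0,0,0,0],[10,0,0,0,0,0,0]]' 10
```

```text
time_s: 16.72
tcp_pos: [0.531, 0.1768, 0.2558]
eef_rot: [180.0, -0.1, -142.0]
contact_force: [0.7, 0.4, 0.7]
gripper_width: 0.0661
gripper_force: 0.0
time_s: 17.3
tcp_pos: [0.5325, 0.1767, 0.2569]
eef_rot: [-179.9, -0.0, -142.0]
contact_force: [11.0, -12.1, -3.8]
gripper_width: 0.0259
gripper_force: 10.4
```

```bash
python3 -m creep '[[10,0.05,-0.06,0,0,0,0],[10,-0.26,-0.22,0,0,0,2.9],[10,-0.26,-0.23,0,0,0,2.9],[10,-0.47,-0.5,0,0,0,5.8],[10,-0.42,-0.55,0,0,0,5.8],[10,-0.36,-0.59,0,0,0,5.8],[10,0,0,0,0,0,0]]'
```

```text
time_s: 17.88
tcp_pos: [0.4854, 0.1232, 0.2564]
eef_rot: [179.8, -0.0, -118.4]
contact_force: [-11.3, 5.6, 4.2]
gripper_width: 0.0259
gripper_force: 10.0
```

```bash
python3 -m creep '[[10,-0.25,-0.25,0,0,0,2.9],[10,-0.19,-0.31,0,0,0,2.9],[10,-0.24,-0.65,0,0,0,5.8],[10,-0.08,-0.33,0,0,0,2.9],[10,0,0,0,0,0,0]]'; python3 -m creep '[[10,-0.08,-0.33,0,0,0,2.9],[10,-0.04,-0.2,0,0,0,1.7],[10,0,0,0,0,0,0]]'
```

```text
time_s: 18.3
tcp_pos: [0.4693, 0.0846, 0.2563]
eef_rot: [180.0, 0.0, -104.2]
contact_force: [1.3, -1.2, -3.3]
gripper_width: 0.0258
gripper_force: 10.0
time_s: 18.55
tcp_pos: [0.4664, 0.0721, 0.2563]
eef_rot: [180.0, -0.0, -99.7]
contact_force: [-0.1, -0.9, -1.0]
gripper_width: 0.0256
gripper_force: 10.0
```

```bash
python3 -m creep '[[10,-0.01,-0.12,0,0,0,1],[10,-0.01,-0.12,0,0,0,1],[10,0,0,0,0,0,0]]'; python3 -m creep '[[10,0,-0.12,0,0,0,1],[10,0,0,0,0,0,0]]'; python3 -m creep '[[10,0,-0.1,0,0,0,0.5],[10,0,0,0,0,0,0]]'; python3 -m creep '[[10,0,-0.08,0,0,0,0],[10,0,0,0,0,0,0]]'
```

```text
time_s: 18.8
tcp_pos: [0.4654, 0.0662, 0.2564]
eef_rot: [179.9, -0.0, -97.7]
contact_force: [-5.4, 1.3, 2.0]
gripper_width: 0.026
gripper_force: 10.0
time_s: 18.97
tcp_pos: [0.4649, 0.0632, 0.2563]
eef_rot: [179.9, -0.0, -96.7]
contact_force: [-7.8, 0.2, 2.8]
gripper_width: 0.0254
gripper_force: 10.0
time_s: 19.13
tcp_pos: [0.4646, 0.0607, 0.2563]
eef_rot: [179.8, -0.0, -96.2]
contact_force: [-9.5, 0.4, 4.2]
gripper_width: 0.0256
gripper_force: 10.0
time_s: 19.3
tcp_pos: [0.4644, 0.0587, 0.2562]
eef_rot: [179.8, -0.1, -96.2]
contact_force: [-10.0, 0.8, 4.1]
gripper_width: 0.0257
gripper_force: 10.0
```

```bash
python3 -m creep '[[10,-0.05,-0.08,0,0,0,0],[10,0,0,0,0,0,0]]'; python3 -m creep '[[10,0,-0.08,0,0,0,0],[10,0,0,0,0,0,0]]';python3 -m creep '[[10,0,-0.08,0,0,0,0],[10,0,0,0,0,0,0]]'
```

```text
time_s: 19.47
tcp_pos: [0.4644, 0.0583, 0.2563]
eef_rot: [179.9, 0.1, -96.2]
contact_force: [-5.2, 7.3, 0.6]
gripper_width: 0.0254
gripper_force: 10.0
time_s: 19.63
tcp_pos: [0.4644, 0.0575, 0.2562]
eef_rot: [179.9, 0.3, -96.2]
contact_force: [-8.5, 12.6, 1.3]
gripper_width: 0.0255
gripper_force: 10.0
time_s: 19.8
tcp_pos: [0.4642, 0.0559, 0.2561]
eef_rot: [179.9, 0.3, -96.2]
contact_force: [-8.3, 14.8, 0.6]
gripper_width: 0.026
gripper_force: 10.0
```

```bash
python3 -m creep '[[10,-0.06,0.06,0,0,0,0],[10,0,0,0,0,0,0],[10,0,0,0,0,0,0]]' 40; python3 -m creep '[[10,0,0,-0.2,0,0,0],[10,0,0,-0.2,0,0,0],[10,0,0,-0.2,0,0,0],[10,0,0,-0.1,0,0,0],[10,0,0,0,0,0,0]]'
python3 - <<'E'
from h import *
for c in("scene","side"):
    p=capture(c);save(p,c+"9");f=p["frame"].astype(int);m=proj(p,[.4665,.059,.115]).round().astype(int)
    x0,y0=m-25;b=f[y0:y0+50,x0:x0+50]
    R=(b[...,0]>b[...,1]*1.7)&(b[...,0]>70);G=(b[...,1]>b[...,0]*1.25)&(b[...,1]>b[...,2]*1.15)
    for n,k in(("red",R),("green",G)):
        ys,xs=np.nonzero(k);print(c,n,len(xs),(xs.mean()+x0,ys.mean()+y0,ys.min()+y0,ys.max()+y0) if len(xs) else None)
    print(search_frame(p,"foot_tip")[:2])
E
```

```text
time_s: 20.05
tcp_pos: [0.464, 0.0561, 0.2561]
eef_rot: [-180.0, 0.1, -96.2]
contact_force: [0.6, 5.7, -5.1]
gripper_width: 0.0253
gripper_force: 40.0
time_s: 20.47
tcp_pos: [0.4641, 0.0561, 0.2391]
eef_rot: [-179.9, 0.1, -96.2]
contact_force: [-0.8, 6.8, -2.1]
gripper_width: 0.0248
gripper_force: 40.0
scene red 0 None
scene green 0 None
[]
side red 20 (np.float64(224.2), np.float64(212.65), np.int64(210), np.int64(215))
side green 7 (np.float64(230.0), np.float64(214.0), np.int64(213), np.int64(215))
[]
```

```bash
for i in 1 2 3 4 5 6; do python3 -m creep '[[10,0,0,-0.04,0,0,0],[10,0,0,-0.04,0,0,0]]' | grep -E "tcp_pos|contact"; done
```

```text
tcp_pos: [0.4641, 0.0561, 0.2377]
contact_force: [-3.4, 7.2, 5.4]
tcp_pos: [0.4641, 0.0561, 0.2358]
contact_force: [-4.6, 6.9, 4.9]
tcp_pos: [0.4641, 0.0561, 0.2338]
contact_force: [-4.0, 7.1, 4.8]
tcp_pos: [0.4641, 0.0561, 0.2318]
contact_force: [-4.2, 6.0, 4.9]
tcp_pos: [0.4641, 0.0561, 0.2298]
contact_force: [-4.3, 7.1, 4.9]
tcp_pos: [0.4641, 0.0561, 0.2278]
contact_force: [-4.5, 7.4, 5.4]
```

```bash
for i in 1 2 3 4 5; do python3 -m creep '[[10,0,0,-0.02,0,0,0],[10,0,0,-0.02,0,0,0]]' | grep -E "tcp_pos|contact"; done
```

```text
tcp_pos: [0.4641, 0.0561, 0.2268]
contact_force: [-4.6, 7.7, 4.2]
tcp_pos: [0.4641, 0.0561, 0.2258]
contact_force: [-4.1, 7.3, 4.7]
tcp_pos: [0.4641, 0.0561, 0.2251]
contact_force: [-5.9, 8.5, 7.0]
tcp_pos: [0.4641, 0.0561, 0.2242]
contact_force: [-5.9, 7.2, 8.3]
tcp_pos: [0.4641, 0.0561, 0.2232]
contact_force: [-6.1, 7.0, 8.9]
```

```bash
for i in 1 2 3; do python3 -m creep '[[10,0,0,-0.02,0,0,0],[10,0,0,-0.02,0,0,0]]' | grep -E "tcp_pos|contact"; done; python3 -m creep '[[10,0,0,-0.02,0,0,0]]' | grep -E "tcp_pos|contact"
python3 - <<'E'
from h import *
p=capture("side");save(p,"side10")
a=p["frame"][185:245,195:265,::-1];cv2.imwrite("pics/c10.png",cv2.resize(a,(700,600),interpolation=cv2.INTER_CUBIC))
E
```

```text
tcp_pos: [0.4642, 0.0561, 0.2223]
contact_force: [-6.9, 8.3, 9.1]
tcp_pos: [0.4642, 0.0561, 0.2213]
contact_force: [-7.7, 7.6, 10.0]
tcp_pos: [0.4642, 0.0561, 0.2204]
contact_force: [-8.6, 7.7, 10.0]
tcp_pos: [0.4642, 0.0561, 0.2199]
contact_force: [-6.6, 7.4, 9.8]
```

View pics/c10.png

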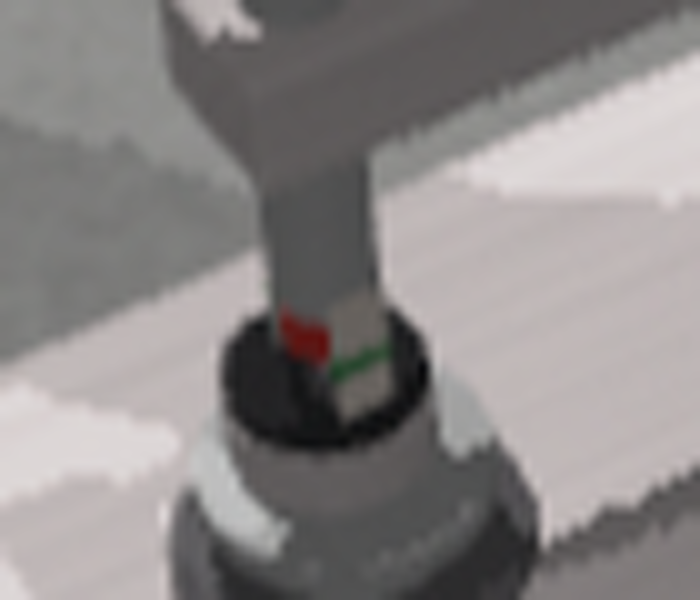

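Run:
```python
from h import *
P=capture("side");print("px/mm",(proj(P,[.465,.058,.08])-proj(P,[.465,.058,.09]))/10)
for n in("side9","side10"):
    f=cv2.imread(f"pics/{n}.png")[:,:,::-1].astype(int)
    x0,y0=215,195;b=f[y0:y0+45,x0:x0+30]
    R=np.clip(b[...,0]-b[...,1:].max(2)-15,0,None).astype(float);G=np.clip(b[...,1]-np.maximum(b[...,0],b[...,2])-8,0,None).astype(float)
    yy,xx=np.mgrid[y0:y0+45,x0:x0+30]
    for k in(R,G): print(n,(k*xx).sum()/k.sum(),(k*yy).sum()/k.sum(),(k>0).sum())
s=r.get_state();print(s["tcp_pos"],s["contact_force"])
```

```text
px/mm [0.03883347 0.34484875]
side9 224.19527235354573 212.8016443987667 32
side9 230.17708333333334 213.91666666666666 9
side10 225.1124845488257 218.42150803461064 24
side10 230.27731092436974 220.78151260504202 10
[0.46414456 0.05608365 0.21985889] [-6.63277208  7.10995114 10.48093265]
```

```bash
python3 -m creep '[[10,0,0,-0.01,0,0,0],[10,0,0,0,0,0,0]]'| grep -E "tcp_pos|contact"; python3 -m creep '[[10,0,0,0.03,0,0,0],[10,0,0,0,0,0,0]]'| grep -E "tcp_pos|contact"
```

```text
tcp_pos: [0.4642, 0.0561, 0.2197]
contact_force: [-6.8, 8.0, 10.5]
tcp_pos: [0.4641, 0.0561, 0.2197]
contact_force: [-4.2, 7.4, 4.0]
```

```bash
python3 -m creep '[[10,0,0,0.012,0,0,0],[10,0,0,0,0,0,0]]' 10 | grep -E "tcp_pos|contact"; python3 -m creep '[[40,0,0,0,0,0,0],[60,0,0,0,0,0,0],[60,0,0,0,0,0,0],[60,0,0,0,0,0,0],[60,0,0,0,0,0,0]]'; python3 -m creep '[[60,0,0,0.3,0,0,0],[60,0,0,0.8,0,0,0],[60,0,0,0.9,0,0,0],[60,0,0,0.9,0,0,0],[60,0,0,0.9,0,0,0],[60,0,-0.8,0.5,0,0,0],[60,0,-0.8,0,0,0,0],[60,0,-0.8,0,0,0,0]]'; python3 -m creep '[[60,0,-0.8,0,0,0,0],[60,0,-0.8,0,0,0,0],[60,0,-0.6,0,0,0,0],[60,0,0,0,0,0,0]]'
python3 - <<'E'
from h import *
P=capture("side");S=capture("scene")
for n,f in(("s10",cv2.imread("pics/side10.png")[:,:,::-1]),("now",P["frame"])):
    f=f.astype(int);x0,y0=215,195;b=f[y0:y0+45,x0:x0+30]
    R=np.clip(b[...,0]-b[...,1:].max(2)-15,0,None).astype(float);G=np.clip(b[...,1]-np.maximum(b[...,0],b[...,2])-8,0,None).astype(float)
    yy,xx=np.mgrid[y0:y0+45,x0:x0+30]
    for k in(R,G): print(n,(k*xx).sum()/k.sum(),(k*yy).sum()/k.sum(),(k>0).sum(),np.unique(yy[k>0],return_counts=True))
save(S,"s11");save(P,"p11")
print([(np.round(d["bbox"]),round(d["conf"],2)) for d in search_frame(S,"knob")[:2]])
E
```

```text
tcp_pos: [0.4641, 0.056, 0.2197]
contact_force: [-3.4, 6.1, 2.0]
time_s: 24.1
tcp_pos: [0.4636, 0.0543, 0.2194]
eef_rot: [-180.0, -0.0, -96.2]
contact_force: [0.2, -0.3, 0.5]
gripper_width: 0.0536
gripper_force: 0.0
time_s: 24.77
tcp_pos: [0.4639, -0.006, 0.3286]
eef_rot: [-179.9, 0.1, -96.1]
contact_force: [-0.5, -0.5, -0.2]
gripper_width: 0.0601
gripper_force: 0.0
time_s: 25.1
tcp_pos: [0.4633, -0.0626, 0.3275]
eef_rot: [-180.0, -0.0, -96.3]
contact_force: [0.8, 0.6, 1.1]
gripper_width: 0.0599
gripper_force: 0.0
s10 225.1124845488257 218.42150803461064 24 (array([215, 216, 217, 218, 219, 220, 221]), array([1, 2, 5, 5, 5, 4, 2]))
s10 230.27731092436974 220.78151260504202 10 (array([219, 220, 221, 222]), array([1, 3, 4, 2]))
now 225.1644908616188 218.47911227154046 23 (array([216, 217, 218, 219, 220, 221]), array([2, 5, 5, 5, 4, 2]))
now 230.33333333333334 220.97530864197532 7 (array([220, 221, 222]), array([2, 3, 2]))
[(array([341., 186., 355., 214.]), 0.61)]
```

Run:
```python
import cv2
for n,y0 in(("side9",204),("side10",209),("p11",209)):
    f=cv2.imread(f"pics/{n}.png")[:,:,::-1].astype(int)
    print(n)
    for y in range(y0,y0+19): print(y," ".join("%3d/%3d/%3d"%tuple(f[y,x]) for x in range(222,234)))
```

```text
side9
204  86/ 84/ 85  82/ 81/ 81  82/ 82/ 82  82/ 82/ 83  82/ 82/ 83  80/ 81/ 81  79/ 79/ 80  79/ 79/ 79  78/ 77/ 78  76/ 77/ 76 138/136/135 165/160/159
205  79/ 79/ 79  80/ 80/ 80  81/ 82/ 82  81/ 82/ 81  82/ 82/ 83  81/ 81/ 82  79/ 79/ 79  79/ 79/ 79  78/ 78/ 78  77/ 77/ 76 146/143/142 185/178/177
206  79/ 79/ 79  80/ 80/ 80  80/ 81/ 82  82/ 82/ 82  81/ 81/ 82  81/ 81/ 81  79/ 80/ 80  80/ 79/ 80  78/ 79/ 78  84/ 82/ 80 149/144/143 187/179/179
207  78/ 79/ 79  80/ 81/ 80  80/ 81/ 81  82/ 82/ 82  82/ 82/ 82  82/ 82/ 82  79/ 79/ 80  85/ 84/ 83  91/ 89/ 86  97/ 92/ 89 133/128/125 188/180/181
208  82/ 81/ 81  80/ 80/ 80  81/ 81/ 81  82/ 82/ 83  84/ 83/ 83  87/ 85/ 85  92/ 89/ 86  97/ 93/ 89 101/ 96/ 92 102/ 97/ 93 112/107/104 188/180/181
209  94/ 83/ 80  86/ 66/ 65  83/ 74/ 74  81/ 81/ 82  84/ 83/ 84  95/ 92/ 89 101/ 96/ 92 101/ 96/ 92 101/ 96/ 92 100/ 96/ 92 102/ 97/ 93 187/179/179
210 100/ 70/ 68  90/ 33/ 31  87/ 49/ 49  83/ 67/ 67  82/ 81/ 81  98/ 93/ 89 100/ 96/ 92 101/ 96/ 92 101/ 96/ 93 101/ 96/ 92 101/ 96/ 93 185/176/177
211  98/ 56/ 55  92/ 24/ 23  91/ 21/ 18  84/ 49/ 48  81/ 8
[... 6652 characters left out ...]
  24/ 24/ 25  41/ 40/ 41  43/ 42/ 44  56/ 59/ 55  82/ 85/ 78  98/ 93/ 89  98/ 94/ 90  98/ 93/ 90  99/ 94/ 90
224  37/ 36/ 38  33/ 33/ 34  22/ 23/ 23  22/ 22/ 23  34/ 33/ 35  39/ 37/ 39  66/ 63/ 62  97/ 94/ 90  99/ 95/ 91  99/ 94/ 91  99/ 94/ 91  82/ 79/ 76
225  36/ 36/ 37  36/ 36/ 37  30/ 30/ 31  19/ 21/ 21  24/ 24/ 25  27/ 27/ 28  51/ 49/ 49  96/ 92/ 88  99/ 94/ 90  82/ 78/ 76  72/ 69/ 67  46/ 45/ 45
226  36/ 37/ 38  38/ 37/ 39  36/ 36/ 38  21/ 21/ 22  18/ 18/ 21  20/ 20/ 21  32/ 30/ 32  79/ 75/ 72  74/ 70/ 68  47/ 45/ 45  22/ 22/ 22  20/ 19/ 21
227  34/ 34/ 36  32/ 32/ 34  32/ 31/ 32  23/ 23/ 24  21/ 21/ 22  19/ 21/ 22  19/ 20/ 20  44/ 42/ 41  23/ 21/ 22  21/ 21/ 23  18/ 19/ 19  22/ 21/ 21
```

```bash
python3 -c "
from plant import close_job
print(close_job())"
```

```text
the job is handed in; nothing more can be done
None
```

The job is handed in: the black sample stands within about 1 mm of the anvil's middle, the head is swung to its stop, and the foot is pushed in about 6 mm (estimated 5.5–6 mm from force and travel, since the cameras were too coarse to confirm the red collar exactly level with the green mark); one correction was needed, a re-grip to lift the sample about 2 mm and shift it 5 mm.

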